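# Put a lathe arbor back in its fitted case

### The job

Put the lathe arbor that stands in the bench block away in the one free bore of the wooden arbor case: first swing the case's lid back by its handle until its brass stay has come firmly up against its stop, feeling for the stop and not forcing or straining the stay, and leave the lid open there. Then seat the arbor in the bore, upright and fully home, and leave the other arbors and the tools on the bench where they are.

Things in the scene. Friction and masses are not known exactly. Their poses are not given: they have to be found in the camera images.
- case: Light wooden case, fixed on the bench: 200 mm deep along its x, 226 mm wide along its y, walls 8 mm, rim 66 mm high. Origin: centre of its underside; x points from the front wall (-100 mm, robot side) to the back, z up. The rear 40 mm of its top is a fixed deck, 82 mm high; the lid covers the rest. A drilled block inside has five bores in a row along y, 42 mm apart; the middle one is free.
- case_lid (a joint): Lid angle in rad: 0 shut (its start), growing as the lid is lifted and swung back over the deck; axis along the case's y through lid_hinge. The stay stops the lid between 1.55 and 1.85 rad (89 to 106 degrees), differently from case to case. Stiff hinge (0.13 N m friction): past about 1.2 rad the lid stays where it is left, below that it falls shut. No latch.
- lid_handle (a point): Middle of the round bar (10 mm thick, along the case's y) of the brass bow handle on top of the lid, on its centre line: 150 mm from the hinge axis along the lid and 62 mm from it square to the lid, 40 mm above the lid's outer face, 10 mm from its front edge. The bar is free for 60 mm between its two posts; it can turn between finger pads that close along the case's x.
- lid_hinge (a point): Point on the lid's hinge axis, in the middle of its width, 66 mm above the bench and 60 mm behind the case's origin along the case's x. The lid is 160 mm from hinge to front edge, 226 mm wide, 22 mm high, hollow beneath (8 mm skirt, 6 mm top), 0.32 kg.
- stay_bead (a point): Brass bead (10 mm diameter, this point its centre) at the end of the lid's curved stay rod, inside the case along its left (+y) wall, 48 mm from the hinge axis. It moves with the lid, and rises inside the case as the lid opens.
- stay_keeper: Brass keeper (18 x 10 x 8 mm, origin its centre) on the inside of the case's left (+y) wall, 5 to 14 mm below the rim; the stay rod runs through it. The bead coming up against its underside is the lid's stop, metal on metal; the bead's centre is then 9 mm below the keeper's. A push on the handle presses the bead about 3.5 times as hard; the stay bears 35 N there, some 10 N at the handle.
- arbor: The loose steel lathe arbor, about 60 g, 57 mm tall, upright: a 12 mm shank 22 mm long (tapered foot), a flange 20 mm across and 5 mm thick, then a plain flat-topped head 16 mm across and 30 mm tall. Origin: centre of the shank's foot; z up its axis. It starts in the hole of the bench block, its flange at the block's top.
- arbor_seat (a point): Centre of the underside of the arbor's flange, 22 mm above its foot, on its axis.
- arbor_head (a point): Point on the arbor's axis 46 mm above its foot (11 mm below its flat top), a good height to grip the head.
- bench_block: Round loose steel block, 60 mm diameter, 28 mm high, 0.5 kg, with a 14 mm hole in its middle that holds the arbor's shank; it stands to the left or the right of the case. Origin: centre of its underside.
- free_bore (a point): Centre of the mouth of the free vertical bore (14 mm diameter, 26 mm deep, 2 mm chamfer), in the top of the drilled wooden block (90 mm in x by 190 mm in y), 36 mm above the bench and 12 mm before the case's origin. With the arbor home, its flange lies on the block and arbor_seat is at this point.
- oil_jar: Small amber glass jar, 44 mm diameter, 50 mm tall, on the other side of the case from the bench block; to be left alone.
- loupe: Black eye loupe, 34 mm diameter, 30 mm tall; to be left alone.
- pliers: Black-handled pliers lying flat, 155 mm long; to be left alone.
- caliper: Small steel caliper lying flat, 160 mm long; to be left alone.
- arbor_a: Another arbor of the same size, its top pointed or stepped, home in its bore 84 mm to the right (-y) of the free one; to be left alone. Origin: the foot of its shank.
- arbor_b: Another arbor of the same size, its top pointed or stepped, home in its bore 42 mm to the right (-y) of the free one; to be left alone. Origin: the foot of its shank.
- arbor_c: Another arbor of the same size, its top pointed or stepped, home in its bore 42 mm to the left (+y) of the free one; to be left alone. Origin: the foot of its shank.
- arbor_d: Another arbor of the same size, its top pointed or stepped, home in its bore 84 mm to the left (+y) of the free one; to be left alone. Origin: the foot of its shank.

How it is judged:
On the way:
1. the lid is swung back until the bead of its stay is pressed on the keeper (over 3 N for 0.2 s) (contact force between case_lid_c0 and stay_keeper above 3 N), for 0.2 s.
At the end, for the whole second after the job is handed in: The lid stands open with the stay's bead within 2.5 mm of the keeper it stops on (about 3 degrees of lid); the arbor stands in the free bore at rest, its flange within 3 mm of the bore's mouth and upright within 0.08 rad (z of stay_bead in the frame of stay_keeper above -0.0115 m and value of joint case_lid above 1.45 rad and distance between arbor_seat and free_bore below 0.003 m and angle between arbor's own z axis and vertical below 0.08 rad and linear speed of arbor below 0.02 m/s); the robot touches nothing.
It fails at once if the stay is strained: over 35 N between its bead and the keeper (contact force between case_lid_c0 and stay_keeper above 35 N).
It fails at once if another arbor in the case is moved by more than 10 mm (distance of any of arbor_a, arbor_b, arbor_c, arbor_d from where it was at the start of the episode above 0.01 m).
It fails at once if a tool or jar on the bench is moved by more than 25 mm (distance of any of oil_jar, loupe, pliers, caliper from where it was at the start of the episode above 0.025 m).
It also fails if it takes over 72 s, if anything falls off the work surface, if the arm or the gripper's body presses on something with over 40 N, if the wrist force passes 120 N, or if a joint passes its speed limit or range.

### The arm

A 6-joint arm with a two-finger parallel gripper is mounted at the origin on the work surface. World frame = base frame: x ahead of the robot, y to its left, z up, the work surface at z = 0. Lengths are in m, angles in rad, forces in N, time in s.
With the tool pointing down it reaches from about 0.375 to 0.9 m from the base axis. Payload 3.1 kg.
Tool frame: the origin (TCP) lies between the finger pads; the fingertips stand 8 mm ahead of it and the grasp point (between the pads) lies 11 mm behind it; z points along the fingers, y is the line along which they close (so a half turn about z gives the same grasp; the last joint's range is limited). The gripper opens to 87 mm and grips with 3 to 60 N. Pads are 19 mm wide; open, the fingers measure 117 mm over their backs; the gripper's body (75 mm by 190 mm) begins 51 mm behind the grasp point.
Start: joints at [-1.282, 0.527, 1.433, -0, 1.181, -0.178], TCP at [0.282, -0.558, 0.2] pointing down, gripper open.
Joint ranges: [-3.08, 3.08], [-0.75, 2.2], [0.22, 2.44], [-1.43, 4.57], [0, 2.65], [-2.85, 2.85]. Speed limits (rad/s): [2.79, 2.79, 3.14, 3.14, 3.14, 3.14].

### API

Orientations are given as a unit quaternion [x, y, z, w].
In Python, from rig import robot, vision, job gives the robot as it stands.
- The arm moves only by the shell command python3 -m handwheel 'ROWS' [OPENING] [FORCE]. ROWS is JSON, a list of rows, each a list of 4 numbers: the shift along the tool's x, y, z as a fraction of full scale, then the turn about the tool's z as a fraction of full scale. A call has 1 to 20 rows; each row is the pose to reach, as a shift and turn from the pose commanded when the call began, along the tool's axes at that moment, turning the shorter way round; what a row does not reach only later rows make up. Full scale, the value 1, is 300 mm for a shift and 2 pi rad for a turn. A row lasts 1/12 s, in which the tool goes at most 41.7 mm and 7.16 degrees, less where a joint would pass 70% of its speed; a pose out of reach is approached as far as the arm can. A call with a number of a shift or a turn outside -1 to 1 is refused whole. A call with a gripper value outside its range is refused whole. OPENING is the opening in per cent of the stroke, from 0 (shut) to 100 (fully open), set as the call begins (- or left out, the last holds). The fingers move at their own pace and stop on an object; FORCE is the grip in N (left out, the last holds). Time passes only in rows, so rows that repeat a pose let the fingers close. It gives the time, the measured TCP pose, the force, the opening and the grip force at its end, in the units of the state.
- robot.get_obs(): the state, without advancing time (a new reading comes with each control period).
- vision.camera(name): name is "scene" or "top"; returns a dict with "frame" (420x560x3 uint8, red, green, blue), "K" (3x3 intrinsics, pixels), "cam_to_world" (4x4, takes a point from camera to world coordinates). Camera axes: x right, y down, z forward; pixel columns grow to the right and rows downward; lengths in m; the calibration is good to about 2 mm. A picture is of the moment at which its call begins. There is no depth.
- job.hand_in(): hands the job in; it is judged then, once.
Trained networks look in the newest picture that a camera, given by its name, has taken for a name from the list of things; names that differ only in an ending like _2 or _b are one class to them, and where a whole thing is asked for, a point or a joint stands for the part that bears it (a point fixed in the world has none). Each returns a list of dicts, best first, with "conf" (0 to 1); they miss things now and then, are a little off and sometimes report something else, mostly with a low value. They report only what shows in the picture. A call takes as long as a camera call.
- vision.look_for(camera, label): "point" ([row, column] in pixels, amid what is visible of it).
- vision.outline_of(camera, label): "mask" (420x560 bool, what is visible of it) and "point" ([row, column] in pixels, amid what is visible of it).
The state is a dict: "time": time; "q": joint angles; "joint_velocities": joint speeds; "joint_torque": joint torques, N m; "position": TCP position; "tool_rot": TCP orientation; "ft_force": force on the tool from outside, world axes, zero at the start; "moment": the same for the moment, N m; "grip_width": finger opening in m; "grip_force": force on a finger pad.
Only numpy, scipy, OpenCV 4.12 (cv2) and the standard library are available. Lean on these libraries where they do the work, as an engineer would, in place of code of your own. Each camera call takes 0.05 s, during which the arm holds its last target. There are 200 camera calls.

## Working session

There is one attempt and no reset: what is moved stays moved. The work goes in short steps, Python scripts to look and compute and a shell command to move; the robot and the scene stay as the last step left them, time stands still between calls to the robot, and variables do not carry over. Pictures are saved under pics/ and viewed, at most 12 in all, crops included, and the job is handed in when it is done.

```bash
ls; mkdir -p pics; python3 - <<'E'
from rig import robot, vision, job
import cv2,numpy as np
o=robot.get_obs(); print({k:np.round(v,3).tolist() for k,v in o.items()})
fs=[]
for c in("scene","top"):
    d=vision.camera(c); print(c,np.round(d["K"],1).tolist(),np.round(d["cam_to_world"],3).tolist())
    cv2.imwrite(f"pics/{c}0.png",d["frame"][...,::-1])
    for n in["case","case_lid","lid_handle","lid_hinge","arbor","arbor_head","bench_block","oil_jar","loupe","pliers","caliper","free_bore","stay_keeper"]:
        r=vision.look_for(c,n); print(c,n,[(np.round(x["point"],1).tolist(),round(x["conf"],2)) for x in r[:2]])
E
```

```text
pics
{'time': 0.0, 'q': [-1.281, 0.528, 1.434, -0.0, 1.181, -0.178], 'joint_velocities': [-0.0, 0.0, -0.0, -0.001, 0.0, -0.001], 'joint_torque': [-0.001, -44.005, -17.659, 0.063, 0.058, -0.0], 'position': [0.282, -0.557, 0.199], 'tool_rot': [0.973, 0.232, -0.0, -0.001], 'ft_force': [-0.023, -0.464, -0.076], 'moment': [-0.009, -0.011, -0.072], 'grip_force': 0.0, 'grip_width': 0.087}
scene [[479.1, 0.0, 278.4], [0.0, 479.1, 207.5], [0.0, 0.0, 1.0]] [[-0.424, 0.5, -0.755, 1.405], [0.905, 0.229, -0.357, 0.421], [-0.006, -0.835, -0.55, 0.784], [0.0, 0.0, 0.0, 1.0]]
scene case [([244.9, 305.2], 0.73)]
scene case_lid [([225.4, 310.5], 0.57)]
scene lid_handle [([229.4, 312.5], 0.75)]
scene lid_hinge [([247.0, 305.5], 0.79)]
scene arbor [([261.2, 408.3], 0.66)]
scene arbor_head [([260.9, 408.3], 0.68)]
scene bench_block []
scene oil_jar [([195.0, 188.0], 0.73), ([227.4, 311.1], 0.72)]
scene loupe [([321.9, 409.7], 0.79)]
scene pliers [([235.0, 136.1], 0.65)]
scene caliper [([173.2, 207.2], 0.63)]
scene free_bore [([242.6, 304.8], 0.94), ([261.7, 408.6], 0.35)]
scene stay_keeper [([227.7, 309.1], 0.69), ([246.0, 306.0], 0.33)]
top [[503.6, 0.0, 272.8], [0.0, 503.6, 212.5], [0.0, 0.0, 1.0]] [[0.012, -0.998, 0.061, 0.383], [-1.0, -0.013, -0.014, -0.016], [0.014, -0.061, -0.998, 1.621], [0.0, 0.0, 0.0, 1.0]]
top case [([201.5, 237.8], 0.56)]
top case_lid [([206.0, 236.7], 0.63)]
top lid_handle [([201.3, 236.9], 0.88)]
top lid_hinge [([198.8, 237.4], 0.86)]
top arbor [([215.2, 159.1], 0.57)]
top arbor_head [([212.7, 154.0], 0.6), ([206.7, 237.1], 0.17)]
top bench_block [([214.6, 161.9], 0.75)]
top oil_jar [([233.0, 369.8], 0.47)]
top loupe [([161.8, 147.9], 0.45), ([199.6, 237.4], 0.26)]
top pliers [([173.0, 374.6], 0.51), ([216.9, 159.0], 0.3)]
top caliper [([257.0, 384.7], 0.48)]
top free_bore [([197.9, 238.9], 0.71)]
top stay_keeper []
```

```bash
python3 - <<'E'
import cv2,numpy as np
t=cv2.imread("pics/top0.png")[120:300,120:420]; s=cv2.imread("pics/scene0.png")
cv2.imwrite("pics/top0c.png",cv2.resize(t,None,fx=2.6,fy=2.6,interpolation=cv2.INTER_CUBIC))
s=s[130:370,110:470]
cv2.imwrite("pics/scene0c.png",cv2.resize(s,None,fx=2.2,fy=2.2,interpolation=cv2.INTER_CUBIC))
E
```

```text
(no output)
```

View pics/top0c.png

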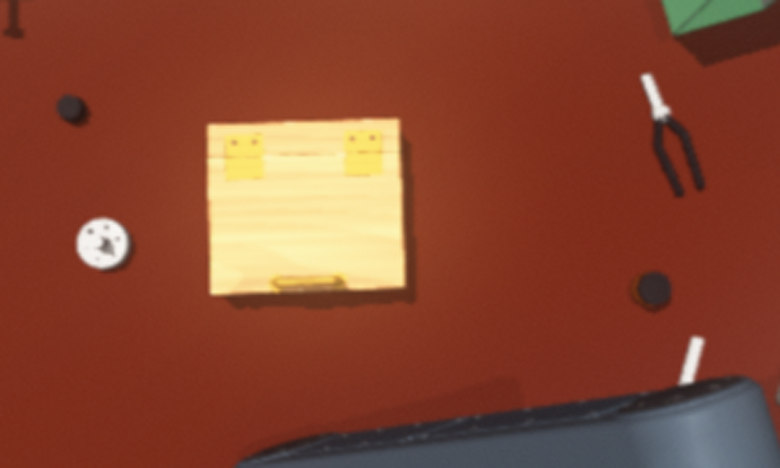

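View pics/scene0c.png

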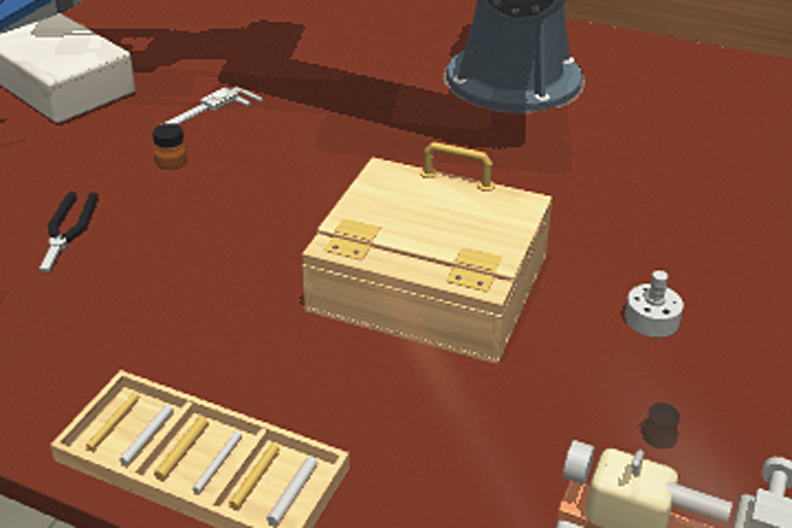

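The top view shows the shut case (corners near px (200,168), (274,165), (276,230), (201,233)) with its handle bar near (238,228). The block with the arbor is near (160,213), left of the case; the jar, pliers and caliper are on the right. The scene view shows the handle bar near (318,199) and the arbor near (409,260).

```bash
cat > h.py <<'E'
import numpy as np, cv2
from scipy.optimize import least_squares
from rig import robot, vision, job
def P(d,p):
    M=np.linalg.inv(d["cam_to_world"]); c=np.atleast_2d(p)@M[:3,:3].T+M[:3,3]
    u=c@np.array(d["K"]).T; return u[:,:2]/u[:,2:]      # col,row
def tri(obs):  # [(cam,(col,row)),..]
    f=lambda p:np.concatenate([P(d,p)[0]-uv for d,uv in obs])
    r=least_squares(f,[.45,0,.05]); return r.x,np.abs(r.fun).max()
def plane(d,uv,z):
    return least_squares(lambda p:P(d,[p[0],p[1],z])[0]-uv,[.45,0]).x
def mask(c,n):
    r=vision.outline_of(c,n); return (r[0]["mask"],r[0]["conf"]) if r else (None,0)
E
python3 - <<'E'
from h import *
D={c:vision.camera(c) for c in("scene","top")}
c=lambda u,v:(u/2.6+120,v/2.6+120); s=lambda u,v:(u/2.2+110,v/2.2+130)
H,e=tri([(D["top"],c(308,282)),(D["scene"],s(459,152))]); print("handle",H,e)
pts=[("top",c(207,124),(.1,.113,.082)),("top",c(400,118),(.1,-.113,.082)),("top",c(405,287),(-.1,-.113,.088)),("top",c(211,295),(-.1,.113,.088)),
("scene",s(551,197),(-.1,.113,.088)),("scene",s(373,158),(-.1,-.113,.088)),("scene",s(497,360),(.1,.113,0)),("scene",s(303,250),(.1,-.113,.082)),("scene",s(503,304),(.1,.113,.082)),
("top",c(308,282),(-.09,0,.128)),("scene",s(459,152),(-.09,0,.128))]
def w(q,p): a=q[2];return [q[0]+p[0]*np.cos(a)-p[1]*np.sin(a),q[1]+p[0]*np.sin(a)+p[1]*np.cos(a),p[2]]
r=least_squares(lambda q:np.concatenate([P(D[k],w(q,p))[0]-uv for k,uv,p in pts]),[.45,0,0],loss="soft_l1")
print("case x y yaw",r.x,np.round(np.concatenate([P(D[k],w(r.x,p))[0]-uv for k,uv,p in pts]),1))
print("handle",w(r.x,(-.09,0,.128)),"hinge",w(r.x,(.06,0,.066)),"bore",w(r.x,(-.012,0,.036)))
for k in D:
  for n in("arbor","bench_block","arbor_head"):
    m,cf=mask(k,n)
    if m is not None:
        v,u=np.nonzero(m); print(k,n,cf,m.sum(),u.mean(),v.mean(),u.min(),u.max(),v.min(),v.max())
# arbor: head top in scene crop about (660,274), block top centre
A,e=tri([(D["top"],c(104,243)),(D["scene"],s(659,285))]);print(A,e)
print("block by top",plane(D["top"],c(103,243),.028))
E
```

```text
handle [0.42445394 0.06806018 0.12674794] 0.9843325778826681
case x y yaw [0.51490746 0.07274286 0.04756555] [-0.2  0.8 -0.9  0.7 -0.5  0.6 -0.2  0.1  0.2 -0.6 -1.  -0.6  0.   1.9
 -1.1  1.6 -0.5  0.4 -1.1  0.2 -0.8 -0.3]
handle [np.float64(0.4250092535009432), np.float64(0.06846357462198052), 0.128] hinge [np.float64(0.5748395993509161), np.float64(0.07559571753119798), 0.066] bore [np.float64(0.5029210333429291), np.float64(0.0721722889347736), 0.036]
scene arbor 0.71 443 406.607223476298 271.79683972911965 394 420 259 282
scene bench_block 0.56 414 407.2657004830918 271.47584541062804 395 420 260 281
scene arbor_head 0.72 3902 310.25422860071757 227.17555099948746 254 361 194 259
top bench_block 0.82 240 159.6 213.25416666666666 150 169 204 221
top arbor_head 0.6 44 157.6818181818182 212.5681818181818 154 161 210 216
[0.46998567 0.32045599 0.04793197] 1.8534137410322558
block by top [0.47254224 0.32012577]
```

```bash
python3 - <<'E'
import cv2,numpy as np
t=cv2.imread("pics/top0.png")[193:235,135:185]; s=cv2.imread("pics/scene0.png")[240:290,385:435]
f=lambda a:cv2.resize(a,(390,390*a.shape[0]//a.shape[1]),interpolation=cv2.INTER_CUBIC)
t,s=f(t),f(s);o=np.zeros((400,800,3),np.uint8);o[:t.shape[0],:390]=t;o[:s.shape[0],400:790]=s
cv2.imwrite("pics/arb0.png",o)
E
```

```text
(no output)
```

View pics/arb0.png

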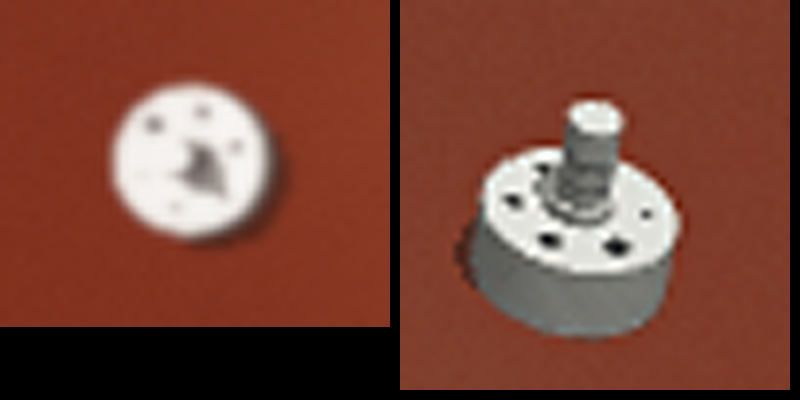

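```bash
cat >> h.py <<'E'
from scipy.spatial.transform import Rotation as R
def goto(p,ydeg=None):
    o=robot.get_obs(); r=R.from_quat(o["tool_rot"]); d=r.inv().apply(np.array(p)-o["position"])/.3
    y=r.as_matrix()[:,1]; t=0
    if ydeg is not None:
        a=(ydeg-np.degrees(np.arctan2(y[1],y[0]))+90)%180-90; t=-a/360   # tool z points down
    return np.round(np.r_[d,t],4)
E
python3 - <<'E'
from h import *
D={c:vision.camera(c) for c in("scene","top")}
print("block top",plane(D["top"],(159.5,213.5),.028),"head top scene",plane(D["scene"],(410.1,255.1),.063))
print(tri([(D["top"],(159.5,213.5)),(D["scene"],((580-400)/7.8+385,211/7.8+240))]))
print(goto([.4245,.068,.2],2.7))
E
```

```text
block top [0.47241572 0.32048593] head top scene [0.47031034 0.32311391]
(array([0.47196969, 0.32264882, 0.02703242]), np.float64(0.625631143362483))
[ 1.3651e+00 -1.6475e+00  1.5000e-03 -1.8300e-01]
```

```bash
python3 -m handwheel '[[0.68,-0.82,0,-0.09],[0.68,-0.82,0,-0.09],[0.68,-0.82,0,-0.09],[0.68,-0.82,0,-0.09],[0.68,-0.82,0,-0.09],[0.68,-0.82,0,-0.09],[0.68,-0.82,0,-0.09],[0.68,-0.82,0,-0.09],[0.68,-0.82,0,-0.09],[0.68,-0.82,0,-0.09]]' 100 15; python3 -c "
from h import *
print(goto([.4245,.068,.2],2.7))"
```

```text
time: 2.73
position: [0.3533, -0.2451, 0.2008]
tool_rot: [0.869, 0.495, -0.0, 0.0]
ft_force: [-0.4, -0.4, 0.4]
grip_width: 0.0872
grip_force: 0.0
[ 1.0189 -0.3272  0.002  -0.0925]
```

```bash
python3 -m handwheel '[[1,-0.32,0,-0.0925],[1,-0.32,0,-0.0925],[1,-0.32,0,-0.0925],[1,-0.32,0,-0.0925],[1,-0.32,0,-0.0925],[1,-0.32,0,-0.0925],[1,-0.32,0,-0.0925],[1,-0.32,0,-0.0925],[1,-0.32,0,-0.0925],[1,-0.32,0,-0.0925],[1,-0.32,0,-0.0925]]'; python3 -c "
from h import *
print(goto([.4245,.068,.117],2.7)); d=vision.camera('top'); s=vision.camera('scene')
o=np.hstack([cv2.resize(d['frame'][190:270,195:295],(400,320)),cv2.resize(s['frame'][140:240,255:380],(400,320))])
cv2.imwrite('pics/hov.png',o[...,::-1])"
```

```text
time: 3.65
position: [0.4248, 0.0593, 0.2004]
tool_rot: [0.692, 0.722, -0.0, 0.0]
ft_force: [-0.4, 0.4, -0.5]
grip_width: 0.087
grip_force: 0.0
[ 2.910e-02  1.000e-04  2.781e-01 -7.000e-04]
```

View pics/hov.png

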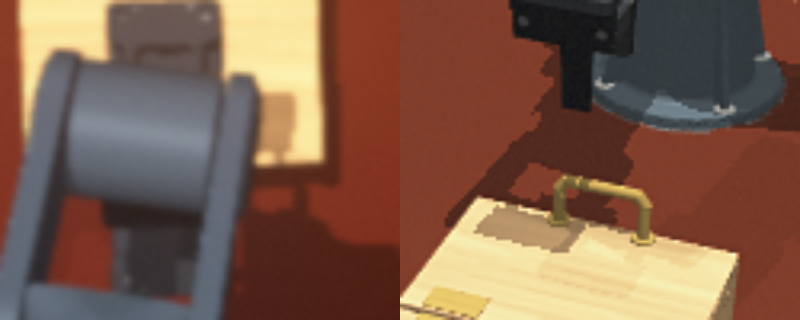

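The gripper hovers over the handle with the bar near scene px (318,198), so I descend and grip lightly.

```bash
python3 -m handwheel '[[0.029,0,0.1],[0.029,0,0.2],[0.029,0,0.25],[0.029,0,0.278],[0.029,0,0.278],[0.029,0,0.278]]' 2>&1 | head -3; python3 -m handwheel '[[0.029,0,0.1,0],[0.029,0,0.2,0],[0.029,0,0.25,0],[0.029,0,0.278,0],[0.029,0,0.278,0],[0.029,0,0.278,0],[0.029,0,0.278,0]]' && python3 -m handwheel '[[0,0,0,0],[0,0,0,0],[0,0,0,0],[0,0,0,0],[0,0,0,0],[0,0,0,0],[0,0,0,0],[0,0,0,0],[0,0,0,0]]' 0 15
```

```text
$[0]: bad value
time: 4.33
position: [0.4248, 0.0686, 0.1179]
tool_rot: [0.692, 0.722, 0.001, 0.001]
ft_force: [0.0, -1.1, -0.9]
grip_width: 0.0868
grip_force: 0.0
time: 5.08
position: [0.4237, 0.0693, 0.117]
tool_rot: [0.691, 0.722, -0.0, -0.0]
ft_force: [-0.3, 0.3, -0.3]
grip_width: 0.0348
grip_force: 0.0
```

```bash
python3 -m handwheel '[[0,0,0,0],[0,0,0,0],[0,0,0,0],[0,0,0,0],[0,0,0,0],[0,0,0,0],[0,0,0,0],[0,0,0,0]]' 0 15; python3 - <<'E'
from h import *
a0=np.arctan2(62,150);r=.1623
for th in np.arange(0,1.9,.1):
    dx=.150+(-.150*np.cos(th)+.062*np.sin(th)); dz=.150*np.sin(th)+.062*np.cos(th)-.062
    print(round(th,2),"y %.3f z %.3f"%(dx/.3,-dz/.3))
print(R.from_quat(robot.get_obs()["tool_rot"]).as_matrix().round(3))
E
```

```text
time: 5.75
position: [0.4237, 0.0693, 0.117]
tool_rot: [0.691, 0.722, -0.0, -0.0]
ft_force: [1.0, -0.3, 0.2]
grip_width: 0.0006
grip_force: 0.0
0.0 y 0.000 z -0.000
0.1 y 0.023 z -0.049
0.2 y 0.051 z -0.095
0.3 y 0.083 z -0.139
0.4 y 0.120 z -0.178
0.5 y 0.160 z -0.214
0.6 y 0.204 z -0.246
0.7 y 0.251 z -0.274
0.8 y 0.300 z -0.296
0.9 y 0.351 z -0.313
1.0 y 0.404 z -0.326
1.1 y 0.457 z -0.333
1.2 y 0.511 z -0.334
1.3 y 0.565 z -0.330
1.4 y 0.619 z -0.321
1.5 y 0.671 z -0.307
1.6 y 0.721 z -0.287
1.7 y 0.769 z -0.263
1.8 y 0.815 z -0.233
[[-0.044  0.999 -0.   ]
 [ 0.999  0.044  0.   ]
 [ 0.    -0.    -1.   ]]
```

The fingers closed on nothing, so I look again.

```bash
python3 -c "
from h import *
s=vision.camera('scene'); print(P(s,[.4237,.0693,.128]))
cv2.imwrite('pics/miss.png',cv2.resize(s['frame'][140:260,250:390],(700,600),interpolation=cv2.INTER_CUBIC)[...,::-1])"
```

```text
[[318.30688119 198.64564809]]
```

View pics/miss.png

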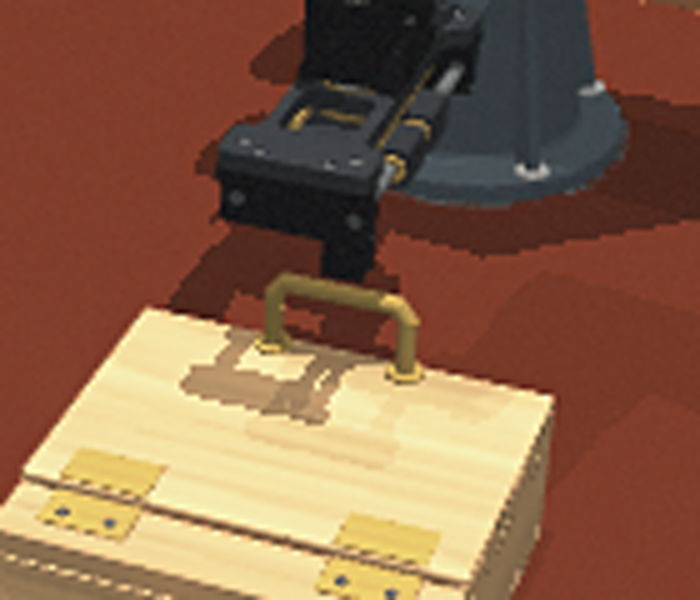

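```bash
python3 -c "
from h import *
s=vision.camera('scene'); t=vision.camera('top'); x,y=.4237,.0693
for n,p in dict(tip=(x,y,.109),grasp=(x,y,.128),bL=(x+.095,y+.0375,.179),bR=(x+.095,y-.0375,.179),bLi=(x+.0375,y+.0375,.179),bRi=(x+.0375,y-.0375,.179)).items(): print(n,((P(s,p)[0]-[250,140])*5).round(), P(t,p)[0].round(1))
print([ (r['point'],r['conf']) for r in vision.look_for('scene','lid_handle')])
f=t['frame'][150:290,180:320].copy(); cv2.imwrite('pics/misst.png',cv2.resize(f,(600,600),interpolation=cv2.INTER_CUBIC)[...,::-1])
print(robot.get_obs()['q'])"
```

```text
tip [340. 324.] [237.4 229.2]
grasp [342. 293.] [237.  229.1]
bL [347. 318.] [223.5 195.3]
bR [200. 282.] [249.6 195.7]
bLi [390. 259.] [223.1 215.3]
bRi [247. 226.] [249.3 215.7]
[([228.1, 311.5], 0.67)]
[-9.93974686e-02  4.15847979e-01  1.99284626e+00  1.26467928e-05
  7.32905905e-01 -1.43100960e-01]
```

View pics/misst.png

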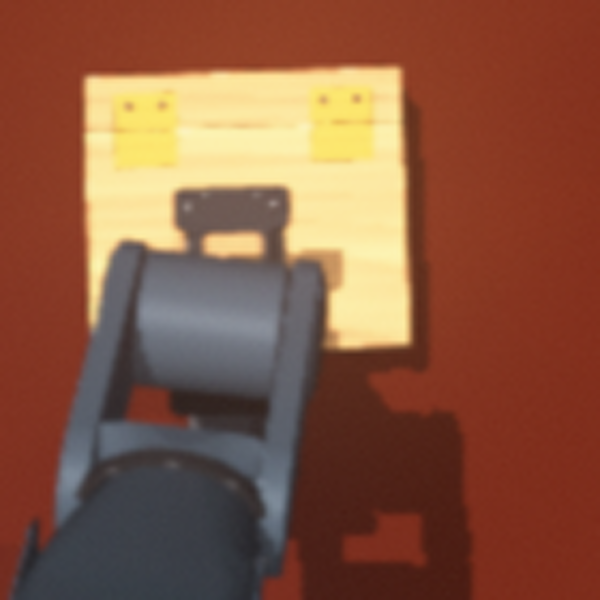

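```bash
python3 -c "
from h import *
s=vision.camera('scene')
print('obs 310.3,173.8'); 
for z in (.192,.2,.21,.22,.23):print(z,P(s,(.4248+.0585,.0593,z)),P(s,(.4248-.0435,.0593,z)))
print('closed obs 319.5,196')
for z in (.109,.12,.13,.14):print(z,P(s,(.4237+.015,.0693,z)))
f=s['frame'][190:216,300:340]; print(f.sum(2)[:, 10:32:1])
"
```

```text
obs 310.3,173.8
0.192 [[306.51080556 187.24013747]] [[321.63845272 168.63013244]]
0.2 [[306.59938343 184.36960197]] [[321.7758046  165.87344261]]
0.21 [[306.71106554 180.75032903]] [[321.9488886  162.39959919]]
0.22 [[306.82382852 177.09602833]] [[322.12354132 158.89427116]]
0.23 [[306.93768815 173.40618888]] [[322.29978418 155.35702853]]
closed obs 319.5,196
0.109 [[315.89174339 207.7658691 ]]
0.12 [[316.05260233 204.16002874]]
0.13 [[316.20022648 200.85086166]]
0.14 [[316.34919188 197.51162907]]
[[151 150 157 162 109  66  70  66  73  60  74  71  68  90  72 164 241 236
  231 237 235 232]
 [161 154 152 161  82  68  64  72  67  75  70  72  56  81  88 250 239 230
  230 232 230 233]
 [158 155 158 155  82  80  67  67  74  73  71  63  71  73  89 159 242 235
  234 236 230 233]
 [150 155 159 157  88  64  60  69  72  71  77  58  66  81  94 149 159 237
  236 234 231 235]
 [142 147 150 151  87  53  70  56  65  66  66  76  76 117 156 154 162 250
  244 233 242 230]
 [269 268 181 173 117 121  77  90  70  63  71  68  62 165 166 153 151 151
  148 155 235 241]
 [304 315 320 328 330 276 274 188 178 1
[... 1121 characters left out ...]
4 157 154 153 158 247 239 237
  238 230 272 299]
 [350 356 368 374 320 319 201 154 142 135 145 152 152 154 146 141 153 153
  243 226 277 305]
 [317 322 329 340 341 357 362 377 410 320 247 198 134 141 146 151 144 145
  143 204 276 308]
 [590 596 597 331 334 335 336 345 345 352 353 366 370 317 319 192 155 137
  150 230 276 301]
 [591 595 333 340 347 341 345 339 335 330 324 326 329 333 337 343 354 394
  275 243 277 299]
 [623 344 356 352 349 351 350 348 336 328 347 590 579 580 578 586 586 498
  542 232 271 294]
 [647 373 375 366 385 629 343 350 370 616 604 590 585 583 578 574 569 401
  532 365 268 284]
 [379 386 388 420 658 371 363 374 612 602 596 594 592 595 592 588 581 247
  387 523 538 540]]
```

The reported TCP and the picture disagree: the fingertip shows about 10 px higher than projected, ending at the bar (crop (345,280)), so the tips seem to sit roughly 25–30 mm too high. Going 18 mm lower is safe under either reading.

```bash
python3 -m handwheel '[[0,0,0,0],[0,0,0,0],[0,0,0,0],[0,0,0,0],[0,0,0,0],[0,0,0,0],[0,0,0,0],[0,0,0.01,0],[0,0,0.03,0],[0,0,0.05,0],[0,0,0.06,0],[0,0,0.06,0]]' 80 15; python3 -c "
from h import *
s=vision.camera('scene');print(P(s,(0,0,0)),P(s,(0,0,.2)))
o=s['frame'][130:230,255:380]
cv2.imwrite('pics/low.png',cv2.resize(o,(750,600),interpolation=cv2.INTER_CUBIC)[...,::-1])"
```

```text
time: 7.0
position: [0.423, 0.0693, 0.0981]
tool_rot: [0.692, 0.722, -0.001, -0.001]
ft_force: [0.2, -0.9, -0.3]
grip_width: 0.0673
grip_force: 0.0
[[342.58886391 165.71031744]] [[346.8322942  110.48395924]]
```

View pics/low.png

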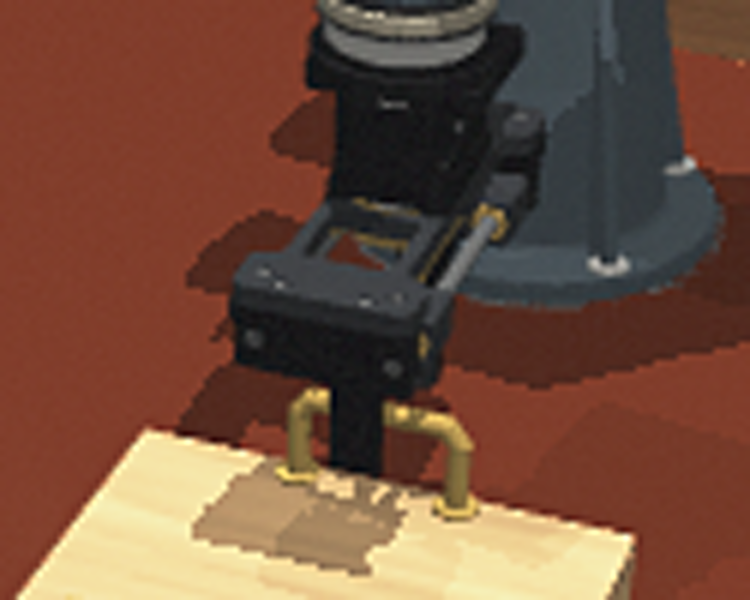

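The near finger now overlaps the bar, its tip near px (314,209), still about 30 mm higher than reported. I go 9 mm lower, watching the force, and then close.

```bash
python3 -m handwheel '[[0,0,0.01,0],[0,0,0.02,0],[0,0,0.02,0]]'; python3 -m handwheel '[[0,0,0.005,0],[0,0,0.01,0],[0,0,0.01,0]]';python3 -m handwheel '[[0,0,0,0],[0,0,0,0],[0,0,0,0],[0,0,0,0],[0,0,0,0],[0,0,0,0],[0,0,0,0],[0,0,0,0],[0,0,0,0],[0,0,0,0],[0,0,0,0],[0,0,0,0]]' 0 15
```

```text
time: 7.3
position: [0.4235, 0.0693, 0.0926]
tool_rot: [0.692, 0.722, -0.0, -0.0]
ft_force: [0.2, -0.2, 0.8]
grip_width: 0.0696
grip_force: 0.0
time: 7.55
position: [0.4237, 0.0693, 0.0899]
tool_rot: [0.692, 0.722, -0.0, -0.0]
ft_force: [0.4, 0.6, 0.3]
grip_width: 0.0697
grip_force: 0.0
time: 8.55
position: [0.4282, 0.0693, 0.0905]
tool_rot: [0.692, 0.722, 0.003, 0.003]
ft_force: [6.0, 2.4, -5.6]
grip_width: 0.0097
grip_force: 15.0
```

Gripped at 9.7 mm bar width; the arm is compliant and stands about 5 mm short in x. I swing the lid with that correction.

```bash
python3 -m handwheel '[[0,0.017,0,0],[0,0.028,-0.025,0],[0,0.040,-0.049,0],[0,0.053,-0.073,0],[0,0.068,-0.095,0],[0,0.083,-0.117,0],[0,0.100,-0.139,0],[0,0.118,-0.159,0],[0,0.137,-0.178,0],[0,0.157,-0.197,0],[0,0.177,-0.214,0],[0,0.199,-0.231,0],[0,0.221,-0.246,0],[0,0.244,-0.261,0],[0,0.268,-0.274,0],[0,0.292,-0.286,0],[0,0.317,-0.296,0],[0,0.317,-0.296,0]]'
```

```text
time: 10.05
position: [0.5204, 0.0738, 0.1811]
tool_rot: [0.692, 0.722, 0.001, 0.001]
ft_force: [-4.2, 0.8, 7.6]
grip_width: 0.0094
grip_force: 15.0
```

```bash
python3 -c "
import numpy as np
for t in np.arange(.85,1.9,.05): print(round(t,2),'%.3f %.3f'%((.578-.15*np.cos(t)+.062*np.sin(t)-.5188)/.3,-(.030+.15*np.sin(t)+.062*np.cos(t)-.1785)/.3))"
```

```text
0.85 0.023 -0.017
0.9 0.048 -0.025
0.95 0.075 -0.032
1.0 0.101 -0.037
1.05 0.128 -0.042
1.1 0.155 -0.044
1.15 0.182 -0.046
1.2 0.209 -0.046
1.25 0.236 -0.045
1.3 0.263 -0.042
1.35 0.289 -0.038
1.4 0.316 -0.033
1.45 0.342 -0.026
1.5 0.368 -0.018
1.55 0.394 -0.009
1.6 0.419 0.001
1.65 0.443 0.013
1.7 0.467 0.026
1.75 0.490 0.040
1.8 0.512 0.055
1.85 0.534 0.071
```

```bash
python3 -m handwheel '[[0,0.023,-0.017,0],[0,0.048,-0.025,0],[0,0.075,-0.032,0],[0,0.101,-0.037,0],[0,0.128,-0.042,0],[0,0.155,-0.044,0],[0,0.182,-0.046,0],[0,0.209,-0.046,0],[0,0.236,-0.045,0],[0,0.263,-0.042,0],[0,0.289,-0.038,0],[0,0.316,-0.033,0],[0,0.329,-0.030,0],[0,0.329,-0.030,0],[0,0.329,-0.030,0]]'; python3 -c "
from h import *
print(robot.get_obs()['ft_force'])"
```

```text
time: 11.3
position: [0.6184, 0.078, 0.1879]
tool_rot: [0.691, 0.722, 0.001, 0.001]
ft_force: [0.4, 3.7, 0.6]
grip_width: 0.0093
grip_force: 15.0
[0.37989931 3.72253904 0.61798912]
```

```bash
python3 -m handwheel '[[0,0.013,0.004,0],[0,0.026,0.008,0],[0,0.039,0.012,0],[0,0.050,0.015,0],[0,0.060,0.019,0],[0,0.060,0.019,0],[0,0.060,0.019,0]]'; python3 -m handwheel '[[0,0.005,0.002,0],[0,0.010,0.004,0],[0,0.010,0.004,0]]'; python3 -m handwheel '[[0,0.005,0.002,0],[0,0.010,0.004,0],[0,0.010,0.004,0]]'
```

```text
time: 11.88
position: [0.6358, 0.0788, 0.1818]
tool_rot: [0.692, 0.722, 0.0, 0.0]
ft_force: [0.0, 4.6, -0.3]
grip_width: 0.0094
grip_force: 15.0
time: 12.13
position: [0.6383, 0.0788, 0.1808]
tool_rot: [0.692, 0.722, 0.0, -0.0]
ft_force: [0.6, 5.7, -0.5]
grip_width: 0.0095
grip_force: 15.0
time: 12.38
position: [0.6414, 0.0789, 0.1795]
tool_rot: [0.692, 0.722, 0.0, -0.0]
ft_force: [-0.8, 3.9, 1.1]
grip_width: 0.0094
grip_force: 15.0
```

```bash
for i in 1 2 3; do python3 -m handwheel '[[0.002,0.005,0.002,0],[0.002,0.010,0.005,0],[0.002,0.010,0.005,0]]' | grep -E "pos|ft"; done
```

```text
position: [0.6447, 0.079, 0.178]
ft_force: [-0.2, 2.4, -0.6]
position: [0.6478, 0.0792, 0.1766]
ft_force: [0.0, -0.6, -0.1]
position: [0.6498, 0.0794, 0.1754]
ft_force: [-3.6, -4.5, 3.3]
```

```bash
python3 -m handwheel '[[-0.002,0,0,0],[-0.002,0,0,0]]' | grep -E "pos|ft"; python3 -m handwheel '[[0,0.002,0.001,0],[0,0.002,0.001,0]]' | grep -E "pos|ft"
```

```text
position: [0.6498, 0.0795, 0.1754]
ft_force: [-3.6, -3.1, 3.3]
position: [0.6502, 0.0795, 0.1752]
ft_force: [-4.8, -4.0, 4.4]
```

The stop is felt: resistance rises steadily to about 6 N at the handle. I hold briefly, ease off and release.

```bash
python3 -m handwheel '[[0,0,0,0],[0,0,0,0],[0,-0.003,-0.001,0],[0,-0.005,-0.002,0],[0,-0.005,-0.002,0]]' | grep -E "pos|ft"; python3 -m handwheel '[[0,0,0,0],[0,0,0,0],[0,0,0,0],[0,0,0,0]]' 28
```

```text
position: [0.6494, 0.0795, 0.1757]
ft_force: [-2.7, -4.7, 2.9]
time: 14.22
position: [0.6501, 0.0811, 0.1754]
tool_rot: [0.691, 0.722, 0.001, 0.0]
ft_force: [0.5, 0.1, 0.4]
grip_width: 0.0223
grip_force: 0.0
```

```bash
python3 -m handwheel '[[0,0,-0.05,0],[0,0,-0.15,0],[0,0,-0.28,0],[0,0,-0.4,0],[0,0,-0.4,0],[0,0,-0.4,0]]' 28 | grep -E "pos|ft"; python3 -c "
from h import *
print(goto([.475,.322,.25],92.7),robot.get_obs()['q'])
D={c:vision.camera(c) for c in('scene','top')}
for c in D:
  for n in('case_lid','free_bore','stay_keeper','stay_bead'): print(c,n,[(np.round(x['point'],1).tolist(),round(x['conf'],2)) for x in vision.look_for(c,n)][:2])
"
```

```text
position: [0.6515, 0.0809, 0.2989]
ft_force: [-0.6, -0.3, -0.6]
[ 0.8289 -0.5534  0.1587  0.2495] [-4.67743434e-02  4.82654757e-01  1.23072001e+00  7.97462682e-04
  1.42046758e+00 -9.10372343e-02]
scene case_lid [([224.3, 298.0], 0.82)]
scene free_bore [([236.2, 298.8], 0.8), ([224.6, 296.2], 0.24)]
scene stay_keeper []
scene stay_bead [([226.3, 295.7], 0.62)]
top case_lid [([166.9, 256.3], 0.68)]
top free_bore [([199.0, 257.1], 0.78)]
top stay_keeper []
top stay_bead [([166.8, 258.0], 0.76)]
```

```bash
python3 -m handwheel '[[0.81,-0.57,0.1,0.2495],[0.81,-0.57,0.1,0.2495],[0.81,-0.57,0.1,0.2495],[0.81,-0.57,0.1,0.2495],[0.81,-0.57,0.1,0.2495],[0.81,-0.57,0.1,0.2495],[0.81,-0.57,0.15,0.2495],[0.81,-0.57,0.2,0.2495],[0.81,-0.57,0.3,0.2495],[0.81,-0.57,0.4,0.2495],[0.81,-0.57,0.5,0.2495],[0.81,-0.57,0.5,0.2495],[0.81,-0.57,0.5,0.2495],[0.81,-0.57,0.5,0.2495],[0.81,-0.57,0.5,0.2495]]' 100 | grep -E "pos|ft|tim"; python3 -c "
from h import *
print(goto([.470,.317,.15],-87.3),robot.get_obs()['tool_rot'],robot.get_obs()['q'])
D={c:vision.camera(c) for c in('scene','top')}
p=[.470,.322,.063]
for c in D:
  print(c,P(D[c],[.470,.322,.063]).round(1),P(D[c],[.470,.317,.142]).round(1))
a=cv2.resize(D['scene']['frame'][170:300,250:450],(800,520),interpolation=cv2.INTER_CUBIC)
cv2.imwrite('pics/s_ab.png',a[...,::-1]);cv2.imwrite('pics/s_abt.png',D['top']['frame'][...,::-1])"
```

```text
time: 16.47
position: [0.4682, 0.3157, 0.1455]
ft_force: [0.0, -0.1, 0.8]
[ 0.0062 -0.0039 -0.0149  0.0003] [ 9.99698476e-01  2.45548935e-02  9.56259668e-05 -6.45333118e-05] [3.95432467e-01 5.17486754e-01 1.64093006e+00 6.12588593e-05
 9.82950815e-01 1.91708010e+00]
scene [[409.7 254.9]] [[412.5 227.4]]
top [[156.6 213.6]] [[152.5 212.1]]
```

View pics/s_ab.png

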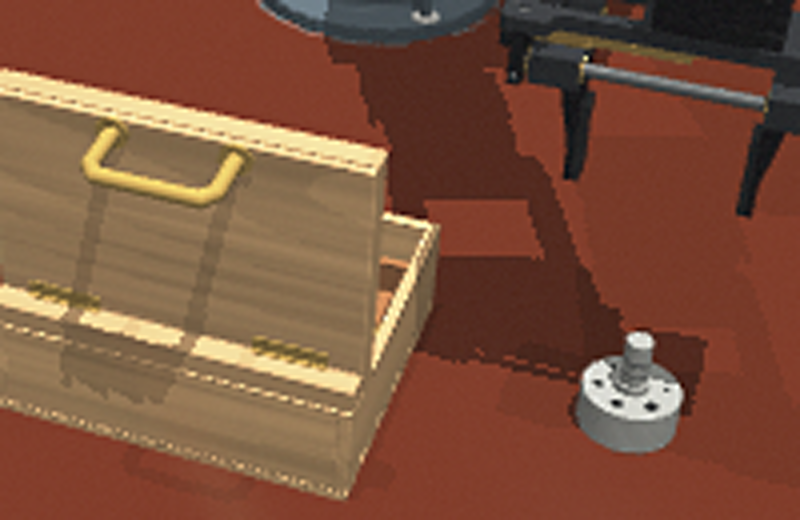

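The picture shows the lid standing open, the fingertips at px (393,214) and (436,223), and the arbor top near (410,254). The tip height again reads about 27 mm above the reported one, so I descend with that in mind.

```bash
python3 -m handwheel '[[0.004,-0.008,0.1,0],[0.004,-0.008,0.2,0],[0.004,-0.008,0.3,0],[0.004,-0.008,0.37,0],[0.004,-0.008,0.39,0],[0.004,-0.008,0.40,0],[0.004,-0.008,0.41,0],[0.004,-0.008,0.41,0]]' 100 | grep -E "pos|ft|tim"; python3 -m handwheel '[[0,0,0,0],[0,0,0,0],[0,0,0,0],[0,0,0,0],[0,0,0,0],[0,0,0,0],[0,0,0,0],[0,0,0,0],[0,0,0,0],[0,0,0,0],[0,0,0,0],[0,0,0,0],[0,0,0,0],[0,0,0,0]]' 0 15; python3 -c "
from h import *
r=[vision.camera(c) for c in('top','scene')]
a=np.hstack([cv2.resize(r[0]['frame'][130:270,100:300],(400,280)),cv2.resize(r[1]['frame'][190:290,350:450],(400,400))[:280]])
cv2.imwrite('pics/grip.png',cv2.cvtColor(a,cv2.COLOR_RGB2BGR)); cv2.imwrite('pics/topopen.png',r[0]['frame'][...,::-1])"
```

```text
time: 17.23
position: [0.47, 0.3185, 0.0235]
ft_force: [-0.9, -0.7, 0.3]
time: 18.4
position: [0.4695, 0.319, 0.0228]
tool_rot: [1.0, 0.023, 0.001, -0.001]
ft_force: [0.3, 3.2, 1.0]
grip_width: 0.0152
grip_force: 14.9
```

```bash
python3 -c "
from h import *
t=vision.camera('top')
def w(q,p): a=q[2];return [q[0]+p[0]*np.cos(a)-p[1]*np.sin(a),q[1]+p[0]*np.sin(a)+p[1]*np.cos(a),p[2]]
q=[.5149,.0727,.0476]
for n in ('arbor_a','arbor_b','free_bore'):
  print(n,[(np.round(x['point'],1).tolist(),round(x['conf'],2)) for x in vision.look_for('top',n)])
for k in(-2,-1,0,1,2): print(k,P(t,w(q,(-.012,.042*k,.06))).round(1),P(t,w(q,(-.012,.042*k,.036))).round(1))
cv2.imwrite('pics/topopen2.png',cv2.resize(t['frame'][150:250,180:300],(720,600),interpolation=cv2.INTER_CUBIC)[...,::-1])"
```

```text
arbor_a []
arbor_b []
free_bore [([191.9, 238.5], 0.8)]
-2 [[264.8 203.2]] [[264.8 203.8]]
-1 [[251.3 203.7]] [[251.5 204.3]]
0 [[237.8 204.2]] [[238.2 204.7]]
1 [[224.2 204.6]] [[224.9 205.2]]
2 [[210.7 205.1]] [[211.5 205.6]]
```

View pics/topopen2.png

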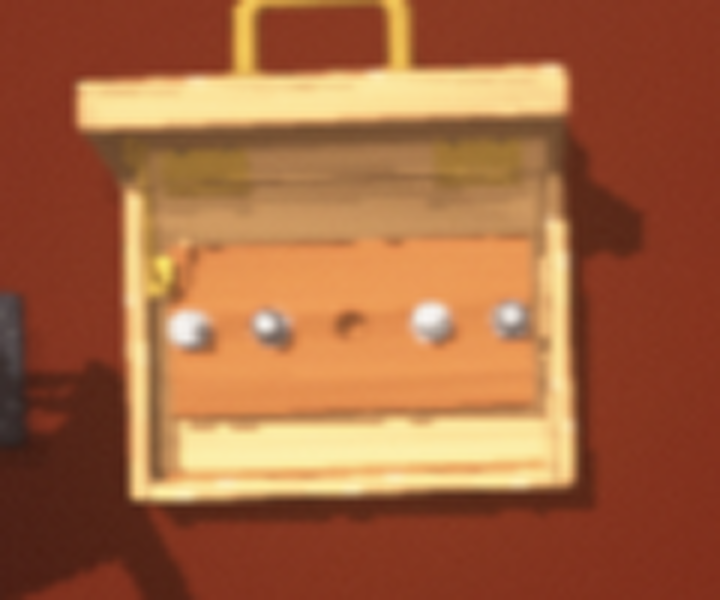

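The open case shows the free bore at crop (351,325), px (238.5,204.2), in line with the four other arbors. Working from that, the arbor has to move about (+31.3, −249.6) mm. I lift it first.

```bash
python3 -m handwheel '[[0,0,-0.03,0],[0,0,-0.06,0],[0,0,-0.12,0],[0,0,-0.22,0],[0,0,-0.32,0],[0,0,-0.43,0],[0,0,-0.43,0],[0,0,-0.43,0]]' 0 20 | grep -E "pos|ft|wid"; python3 -c "
from h import *
print(goto([.5008,.0694,.152],-87.3))"
```

```text
position: [0.47, 0.3176, 0.154]
ft_force: [-0.4, -0.7, -0.1]
grip_width: 0.0153
[ 0.0639  0.8311  0.007  -0.    ]
```

```bash
python3 -m handwheel '[[0.064,0.2,0,0],[0.064,0.4,0,0],[0.064,0.6,0,0],[0.064,0.75,0,0],[0.064,0.832,0,0],[0.064,0.832,0,0],[0.064,0.832,0,0],[0.064,0.832,0,0],[0.064,0.832,0,0],[0.064,0.832,0,0]]' | grep -E "pos|ft|wid|tim"; python3 -c "
from h import *
print(goto([.5008,.0694,.152],-87.3))
D={c:vision.camera(c) for c in('scene','top')}
for c in D:
  for n in('arbor','arbor_head','free_bore'): print(c,n,[(np.round(x['point'],1).tolist(),round(x['conf'],2)) for x in vision.look_for(c,n)][:4])
  print(P(D[c],[.5035,.071,.165]),P(D[c],[.5035,.071,.125]))
cv2.imwrite('pics/hb.png',np.hstack([cv2.resize(D['top']['frame'][150:250,190:290],(400,400)),cv2.resize(D['scene']['frame'][150:250,260:360],(400,400))])[...,::-1])"
```

```text
time: 20.2
position: [0.4987, 0.0707, 0.1508]
ft_force: [0.1, -0.5, -0.4]
grip_width: 0.0153
[ 0.0069  0.0046 -0.004   0.0001]
scene arbor [([239.9, 300.4], 0.73)]
scene arbor_head [([193.3, 306.8], 0.44), ([325.2, 409.4], 0.18)]
scene free_bore [([237.4, 298.3], 0.75)]
[[307.53249816 201.92318376]] [[307.07864237 215.73210333]]
top arbor []
top arbor_head []
top free_bore [([174.8, 249.1], 0.92)]
[[236.18522575 201.16238367]] [[236.96638523 202.27998681]]
```

View pics/hb.png

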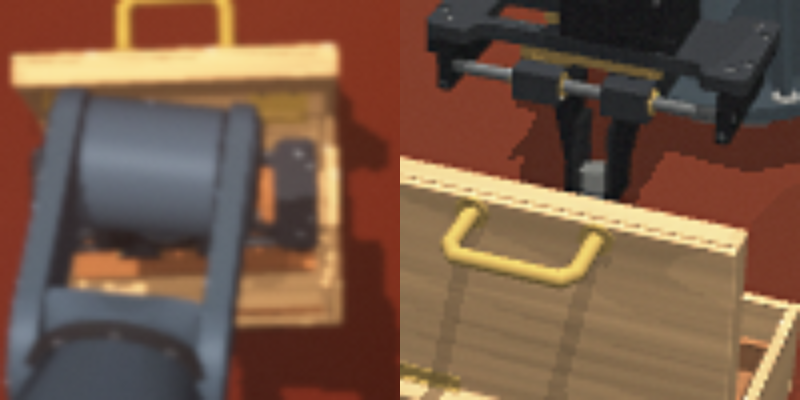

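The picture shows the arbor head between the fingers at px (308,191–195), which matches the expected (308,192). I correct the last 2 mm and lower it.

```bash
python3 -m handwheel '[[0.007,0.0045,0.08,0],[0.007,0.0045,0.18,0],[0.007,0.0045,0.24,0],[0.007,0.0045,0.28,0],[0.007,0.0045,0.28,0],[0.007,0.0045,0.28,0],[0.007,0.0045,0.28,0]]' | grep -E "pos|ft|wid|tim"; python3 -m handwheel '[[0,0,0.01,0],[0,0,0.02,0],[0,0,0.03,0],[0,0,0.03,0]]' | grep -E "pos|ft"; python3 -m handwheel '[[0,0,0.005,0],[0,0,0.01,0],[0,0,0.01,0]]' | grep -E "pos|ft"; python3 -c "
from h import *
print(goto([.5008,.0694,.031],-87.3))"
```

```text
time: 21.18
position: [0.5028, 0.0685, 0.0682]
ft_force: [0.4, -0.7, -0.5]
grip_width: 0.0156
position: [0.5019, 0.0684, 0.0584]
ft_force: [0.8, 0.5, -1.4]
position: [0.5019, 0.0684, 0.0553]
ft_force: [-1.1, -0.2, -0.7]
[-0.0034 -0.0035  0.0811 -0.    ]
```

```bash
python3 -m handwheel '[[-0.003,-0.003,0,0],[-0.003,-0.003,0.008,0],[-0.003,-0.003,0.008,0]]' | grep -E "pos|ft"; for i in 1 2; do python3 -m handwheel '[[0,0,0.005,0],[0,0,0.01,0],[0,0,0.01,0]]' | grep -E "pos|ft"; done
```

```text
position: [0.5008, 0.0694, 0.0529]
ft_force: [-0.5, 0.4, -0.2]
position: [0.5009, 0.0693, 0.0498]
ft_force: [-0.3, -0.0, -0.7]
position: [0.5009, 0.0693, 0.0469]
ft_force: [0.8, 0.4, -0.5]
```

```bash
for i in 1 2 3; do python3 -m handwheel '[[0,0,0.006,0],[0,0,0.012,0],[0,0,0.012,0]]' | grep -E "pos|ft"; done
```

```text
position: [0.5009, 0.0693, 0.0432]
ft_force: [0.4, -0.3, -0.7]
position: [0.501, 0.0693, 0.0396]
ft_force: [0.3, 0.6, -2.0]
position: [0.501, 0.0694, 0.0361]
ft_force: [-0.2, 1.5, -0.3]
```

```bash
for i in 1 2 3; do python3 -m handwheel '[[0,0,0.004,0],[0,0,0.008,0],[0,0,0.008,0]]' | grep -E "pos|ft"; done
```

```text
position: [0.501, 0.0694, 0.0338]
ft_force: [0.4, 1.3, -0.7]
position: [0.5011, 0.0694, 0.0314]
ft_force: [-0.1, 1.4, -0.9]
position: [0.5013, 0.0697, 0.03]
ft_force: [-0.0, 3.4, 7.7]
```

Firm contact at 0.030, where 0.0308 was expected, so the arbor is home. I release with a small opening and retreat straight up.

```bash
python3 -m handwheel '[[0,0,-0.002,0],[0,0,-0.003,0],[0,0,-0.003,0],[0,0,-0.003,0],[0,0,-0.003,0],[0,0,-0.003,0]]' 28 | grep -E "pos|ft|wid"; python3 -m handwheel '[[0,0,-0.01,0],[0,0,-0.03,0],[0,0,-0.08,0],[0,0,-0.18,0],[0,0,-0.3,0],[0,0,-0.4,0],[0,0,-0.5,0],[0,0,-0.6,0],[0,0,-0.6,0],[0,0,-0.6,0]]' | grep -E "pos|ft|tim"; python3 -m handwheel '[[0,-0.9,0,0],[0,-0.9,0,0],[0,-0.9,0,0],[0,-0.9,0,0],[0,-0.9,0,0],[0,-0.9,0,0],[0,-0.9,0,0],[0,-0.9,0,0]]' | grep -E "pos|ft|tim"; python3 -c "
from h import *
D={c:vision.camera(c) for c in('scene','top')}
f=D['top']['frame']; cv2.imwrite('pics/fin.png',np.hstack([cv2.resize(f[140:240,185:285],(500,500),interpolation=cv2.INTER_CUBIC),cv2.resize(D['scene']['frame'][180:280,250:310],(300,500))])[...,::-1])"
```

```text
position: [0.501, 0.0691, 0.0299]
ft_force: [0.5, 0.1, -0.8]
grip_width: 0.0242
time: 25.35
position: [0.5023, 0.0692, 0.2124]
ft_force: [-0.6, -0.4, -0.8]
time: 26.02
position: [0.4866, 0.343, 0.2081]
ft_force: [-0.3, -0.1, -0.1]
```

View pics/fin.png

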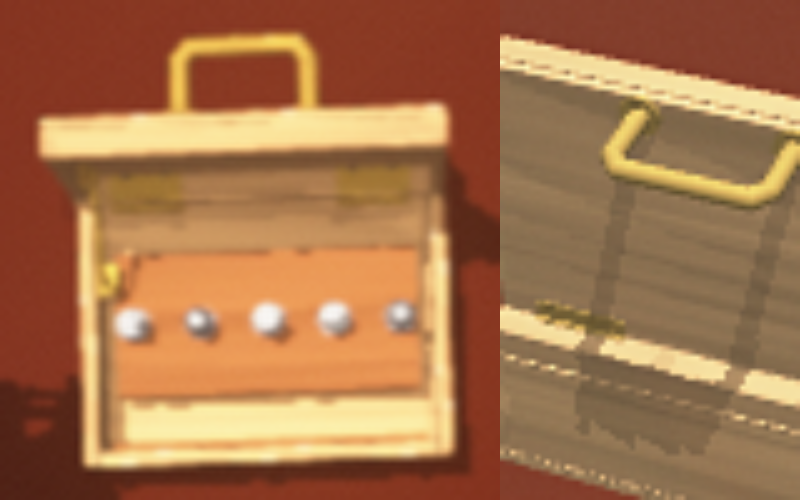

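The final picture shows the arbor at crop (267,320), in line with its four neighbours, upright, and the lid still open where I left it.

```bash
python3 -c "
from h import *
print(job.hand_in())"
```

```text
the job is handed in; nothing more can be done
None
```

I swung the lid back until its stay came up against its stop (felt at about 6 N on the handle), seated the arbor fully home in the free bore, and handed the job in at about 26 s; the hand-in gave no verdict.

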